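# Find the canister that holds the balance weight

### The job

One of the three look-alike lidded canisters on the bench holds the centrifuge's brass balance weight and is much heavier; the other two hold only foam. Lift them to find the heavy one and stand it upright in the low steel tray. Leave the light ones standing upright where they stood, and tip none over.

Things in the scene. Friction and masses are not known exactly. Their poses are not given: they have to be found in the camera images.
- canister_1: closed canister, plain aluminium body, ribbed grey screw lid (upper 24 mm, flush, fixed); straight cylinder 48 mm in diameter, 72 mm high, standing on the bench. Origin at the centre of its underside, z up. All three look alike: one (any of them, it changes) holds the brass weight and weighs 0.40 to 0.58 kg, the other two hold foam and weigh 0.06 to 0.10 kg
- canister_2: closed canister, plain aluminium body, ribbed grey screw lid (upper 24 mm, flush, fixed); straight cylinder 48 mm in diameter, 72 mm high, standing on the bench. Origin at the centre of its underside, z up. All three look alike: one (any of them, it changes) holds the brass weight and weighs 0.40 to 0.58 kg, the other two hold foam and weigh 0.06 to 0.10 kg
- canister_3: closed canister, plain aluminium body, ribbed grey screw lid (upper 24 mm, flush, fixed); straight cylinder 48 mm in diameter, 72 mm high, standing on the bench. Origin at the centre of its underside, z up. All three look alike: one (any of them, it changes) holds the brass weight and weighs 0.40 to 0.58 kg, the other two hold foam and weigh 0.06 to 0.10 kg
- tray: low open steel tray fixed to the bench, 130 mm (its x) by 170 mm (its y), 18 mm high, walls and floor 4 mm thick. Origin at the centre of its underside, so its inner floor is at z = 4 mm; z up.
Mind the look-alikes: they are no part of the job. Leave any blue or orange look-alike of the canister_1 alone.

How it is judged:
By the outcome, as a careful person would: the job done as asked, in the order asked, and still so for the second after the job is handed in, with the robot touching nothing.
It also fails if it takes over 64 s, if anything falls off the work surface, if the arm or the gripper's body presses on something with over 40 N, if the wrist force passes 120 N, or if a joint passes its speed limit or range.

### The arm

A 6-joint arm with a two-finger parallel gripper is mounted at the origin on a cart in front of the work surface, level with it; the furniture and walls round the work are solid. World frame = base frame: x ahead of the robot, y to its left, z up, the work surface at z = 0. Lengths are in m, angles in rad, forces in N, time in s.
With the tool pointing down it reaches from about 0.25 to 0.725 m from the base axis. Payload 4 kg.
Tool frame: the origin (TCP) lies on the centre line of the jaws, within the pads' length; the fingertips stand ahead of it and the grasp point (between the pads) lies 3 mm ahead of it (bot.tcp_to_tips is the z of the fingertips in the tool frame, in m); z points along the fingers, y is the line along which they close (so a half turn about z gives the same grasp; the last joint's range is limited). The gripper opens to 85 mm and grips with 20 to 120 N. Pads are 22 mm wide; open, the fingers measure 114 mm over their backs; the gripper's body (76 mm by 85 mm) begins 54 mm behind the grasp point. The pads swing forward as they close: fully open they stand 13 mm farther back than shut.
Start: joints at [-1.282, 0.241, 0.005, 1.335, 0, 1.571], TCP at [0.142, -0.479, 0.253] pointing down, gripper open.
Joint ranges: [-2.72, 2.72], [-1.05, 1.87], [-1.09, 1.28], [-1.99, 2.15], [-1.42, 1.44], [-3.14, 3.14]. Speed limits (rad/s): [2.79, 2.79, 3.14, 3.14, 3.14, 3.14].

### API

Orientations are given as a unit quaternion [x, y, z, w].
In Python, from workcell import telemetry, camera, camera_params, ticket, boxes_of, cut_out, spot_point, bot gives the robot as it stands.
- The arm moves only by the shell command python3 -m creep 'ROWS'. ROWS is text: rows parted by semicolons, each of 5 numbers parted by spaces: the opening, from 0 (shut) to 1 (fully open), then the shift along the tool's x, y, z in units of 150 mm (1.0 is 150 mm), then the turn about the tool's z in units of 180 degrees (1.0 is 180 degrees). In form: claw x y z turn; .... A call has 1 to 12 rows; each row is the pose to reach, as a shift and turn from the pose commanded when the call began, along the tool's axes at that moment, turning the shorter way round; what a row does not reach only later rows make up. A row lasts 1/8 s, in which the tool goes at most 62.5 mm and 10.7 degrees, less where a joint would pass 70% of its speed; a pose out of reach is approached as far as the arm can. A call with a number of a shift or a turn outside -1 to 1 is refused whole. A call with a gripper value outside its range is refused whole. The fingers move at their own pace and stop on an object; the grip force is fixed at half the most. Time passes only in rows, so rows that repeat a pose let the fingers close. It gives the time, the measured TCP pose, the force, the opening and the grip force at its end, in the units of the state.
- telemetry.get_obs(): the state, without advancing time (a new reading comes with each control period).
- camera(name): name is "scene" or "top" or "wrist"; returns the picture (420x560x3 uint8, red, green, blue); there is no depth.
- camera_params(name): a dict with "camera_matrix" (3x3 intrinsics, pixels), "eye" and "attitude" of the camera in the world. Camera axes: x right, y down, z forward; pixel columns grow to the right and rows downward; lengths in m; the calibration is good to about 2 mm. A picture is of the moment at which its call begins: read the wrist's pose just before it. camera_params takes no time and is no camera call; for the wrist camera it gives the pose at the moment of the call.
- ticket.job_done(): hands the job in; it is judged then, once.
Trained networks look in the newest picture that a camera, given by its name, has taken for a name from the list of things; names that differ only in an ending like _2 or _b are one class to them, and where a whole thing is asked for, a point or a joint stands for the part that bears it (a point fixed in the world has none). Each returns a list of dicts, best first, with "conf" (0 to 1); they miss things now and then, are a little off and sometimes report something else, mostly with a low value. They report only what shows in the picture. A call takes as long as a camera call. They do not tell look-alikes from the thing itself.
- boxes_of(thing, camera): "at" ([x, y, z] in m, in world coordinates, good to about 4 mm: the middle of the surface that is visible of it).
- cut_out(thing, camera): "pixels" (420x560 bool, what is visible of it).
- spot_point(thing, camera): "at" ([x, y, z] in m, in world coordinates, good to about 4 mm: a listed point, or the origin of a listed thing).
The state is a dict: "clock": time; "joint_pos": joint angles; "joint_vel": joint speeds; "tau": joint torques, N m; "eef_pos": TCP position; "tool_rot": TCP orientation; "ft_force": force on the tool from outside, world axes, zero at the start; "ft_torque": the same for the moment, N m; "grip_width": finger opening in m; "grasp_force": force on a finger pad.
Only numpy, scipy, OpenCV 4.12 (cv2) and the standard library are available. Lean on these libraries where they do the work, as an engineer would, in place of code of your own. Each camera call takes 0.05 s, during which the arm holds its last target. There are 200 camera calls.

## Working session

There is one attempt and no reset: what is moved stays moved. The work goes in short steps, Python scripts to look and compute and a shell command to move; the robot and the scene stay as the last step left them, time stands still between calls to the robot, and variables do not carry over. Pictures are saved under pics/ and viewed, at most 10 in all, crops included, and the job is handed in when it is done.

```bash
ls; mkdir -p pics; python3 - <<'E'
from workcell import telemetry,camera,camera_params,spot_point,bot
import cv2
o=telemetry.get_obs();print(o)
print(bot.tcp_to_tips)
for c in("top","scene"):
    cv2.imwrite(f"pics/{c}0.png",camera(c)[:,:,::-1])
    for t in("canister_1","tray"):
        print(c,t,[(d["conf"],d["at"]) for d in spot_point(t,c)])
E
```

```text
pics
{'clock': 0.0, 'joint_pos': array([-1.28202033e+00,  2.41422358e-01,  3.72132752e-03,  1.33518167e+00,
        4.44252166e-06,  1.57079574e+00]), 'joint_vel': array([ 0.0016326 , -0.00014861, -0.00050199, -0.0020212 ,  0.00115726,
        0.00065749]), 'tau': array([ 1.32474768e-03, -3.72315717e+01,  2.52410120e+01,  1.68173126e-02,
        1.34370011e-04, -2.48730935e-06]), 'eef_pos': array([ 0.14222541, -0.47873963,  0.25240711]), 'tool_rot': array([ 9.89593570e-01,  1.43887034e-01, -1.47902014e-04, -1.03264865e-03]), 'ft_force': array([ 0.11430248, -0.27394591,  0.00906634]), 'ft_torque': array([-0.02726603,  0.01919581,  0.03367921]), 'grasp_force': 0.0, 'grip_width': 0.08546505978929993}
0.022
top canister_1 [(0.98, [0.4607, -0.1986, -0.0012]), (0.83, [0.4756, -0.2962, -0.001]), (0.62, [0.5514, -0.1965, 0.0023]), (0.6, [0.4772, -0.1068, -0.0007]), (0.53, [0.4756, 0.0439, 0.0018])]
top tray [(0.97, [0.5103, 0.2247, -0.0006])]
scene canister_1 [(0.9, [0.4742, -0.1049, -0.0008]), (0.88, [0.5528, -0.1992, -0.0003]), (0.86, [0.4724, 0.0462, 0.0016]), (0.78, [0.4704, -0.2988, -0.0017])]
scene tray [(0.58, [0.5092, 0.2248, 0.0019])]
```

View pics/top0.png

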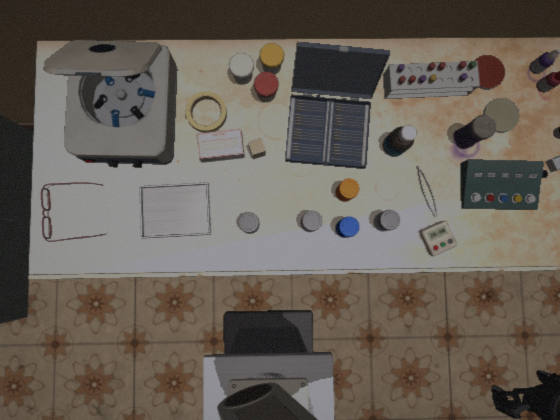

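View pics/scene0.png

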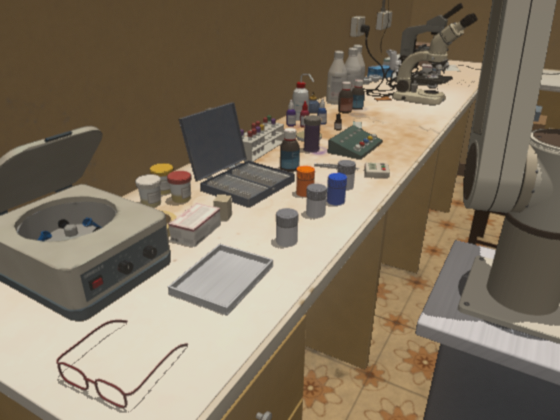

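The top view shows the grey canisters at pixels (248,222), (312,221) and (389,220). The orange decoy is at (348,189), the blue at (348,227), and the tray at (175,210). The scene view agrees. Next I refine the grey positions.

```bash
python3 - <<'E'
from workcell import camera,camera_params,cut_out,spot_point
import numpy as np,cv2
from scipy.spatial.transform import Rotation as Rn
p=camera_params("top");print(p)
im=camera("top");K=p["camera_matrix"];e=np.array(p["eye"]);A=np.array(p["attitude"])
R=A if A.shape==(3,3) else Rn.from_quat(A).as_matrix()
def mask(c):
    th=np.linspace(0,2*np.pi,40)
    P=np.array([[c[0]+.024*np.cos(t),c[1]+.024*np.sin(t),z] for t in th for z in(0,.072)])
    q=(P-e)@R; q=(q@np.array(K).T); q=q[:,:2]/q[:,2:]
    m=np.zeros((420,560),np.uint8);cv2.fillConvexPoly(m,cv2.convexHull(q.astype(np.float32)).round().astype(int),1);return m>0
for d in cut_out("canister_1","top"):
    m=d["pixels"];v,u=np.nonzero(m)
    r=R@np.linalg.inv(K)@[u.mean(),v.mean(),1];g=e+r*(.036-e[2])/r[2]
    best=max(((mask((x,y))&m).sum()/(mask((x,y))|m).sum(),x,y) for x in g[0]+np.arange(-.02,.021,.002) for y in g[1]+np.arange(-.02,.021,.002))
    print(d["conf"],u.mean(),v.mean(),im[m].mean(0),np.round(best,3))
for c in("top","scene"):
  camera(c);print([d["at"] for d in spot_point("canister_1",c)])
E
```

```text
{'camera_matrix': array([[447.10321565,   0.        , 275.68313342],
       [  0.        , 447.10321565, 213.47147092],
       [  0.        ,   0.        ,   1.        ]]), 'eye': array([ 0.39298738, -0.00561978,  1.12334653]), 'attitude': array([-0.70135907,  0.71122871, -0.03912877,  0.02679781])}
0.73 346.61951219512196 227.12682926829268 [ 51.60731707  74.19268293 125.92926829] [ 0.928  0.459 -0.198]
0.65 310.59850374064837 220.60099750623442 [109.99750623 107.09476309 108.71571072] [ 0.917  0.476 -0.11 ]
0.59 346.62295081967216 189.87587822014052 [123.31381733  86.77985948  44.41217799] [ 0.93   0.551 -0.201]
0.57 248.545197740113 222.66666666666666 [110.17514124 107.51694915 109.75706215] [0.91  0.473 0.041]
0.56 386.37697516930024 220.40632054176072 [93.20541761 90.91196388 92.87133183] [ 0.899  0.474 -0.296]
[[0.5529, -0.1966, 0.0041], [0.4751, -0.1064, 0.0015], [0.4739, 0.0411, 0.0034], [0.4611, -0.2014, -0.0014], [0.4752, -0.2964, 0.0001]]
[[0.4686, -0.3006, 0.0008], [0.4717, -0.1058, 0.0012], [0.4574, -0.1988, -0.0006], [0.553, -0.1973, -0.0014], [0.4721, 0.0408, 0.005]]
```

```bash
python3 -m creep '1 1 -0.2 0 -0.408;1 1 -0.2 0 -0.408;1 1 -0.2 0 -0.408;1 1 -0.2 0 -0.408;1 1 -0.2 0 -0.408;1 1 -0.2 0 -0.408;1 1 -0.2 0 -0.408;1 1 -0.2 0 -0.408'; python3 -c "
from workcell import telemetry as t
o=t.get_obs();print(o['eef_pos'],o['tool_rot'],o['joint_pos'])
from scipy.spatial.transform import Rotation as R;print(R.from_quat(o['tool_rot']).as_matrix())"
```

```text
clock: 1.6
eef_pos: [0.2777, -0.4078, 0.2533]
tool_rot: [0.708, 0.706, -0.0, 0.0]
ft_force: [0.8, 0.1, -0.5]
grip_width: 0.0853
grasp_force: 0.0
[ 0.27767499 -0.40780128  0.25333824] [ 7.07824459e-01  7.06388374e-01 -9.25074882e-06  3.51524302e-05] [-9.72996376e-01  2.27385247e-01 -1.20853224e-02  1.33125324e+00
 -5.13868823e-06  5.99830882e-01]
[[ 2.03093135e-03  9.99997937e-01  3.65667235e-05]
 [ 9.99997936e-01 -2.03092905e-03 -6.28327426e-05]
 [-6.27583486e-05  3.66942570e-05 -9.99999997e-01]]
```

```bash
python3 -m creep '1 0.3 0.4 0.1 0;1 0.6 0.8 0.3 0;1 0.74 1 0.5 0;1 0.74 1 0.6 0;1 0.74 1 0.6 0'; python3 -m creep '1 0 0.3 0.05 0;1 0 0.3 0.2 0;1 0 0.3 0.2 0'; python3 - <<'E'
from workcell import camera,camera_params,spot_point,telemetry
import cv2
p=camera_params("wrist");print(p,telemetry.get_obs()["eef_pos"])
cv2.imwrite("pics/w1.png",camera("wrist")[:,:,::-1]);print([(d["conf"],d["at"]) for d in spot_point("canister_1","wrist")])
E
```

```text
clock: 2.22
eef_pos: [0.4272, -0.2951, 0.1614]
tool_rot: [0.707, 0.707, -0.0, -0.002]
ft_force: [-0.6, 0.5, -0.1]
grip_width: 0.0854
grasp_force: 0.0
clock: 2.6
eef_pos: [0.4714, -0.2972, 0.1328]
tool_rot: [0.708, 0.706, -0.0, -0.001]
ft_force: [-0.0, -0.2, 1.7]
grip_width: 0.0851
grasp_force: 0.0
{'camera_matrix': array([[323.0750273 ,   0.        , 281.23634635],
       [  0.        , 323.0750273 , 210.53263154],
       [  0.        ,   0.        ,   1.        ]]), 'eye': array([ 0.47090402, -0.22278419,  0.25439316]), 'attitude': array([ 0.98939011, -0.00131312, -0.00211597,  0.14526186])} [ 0.47139137 -0.29717654  0.13283535]
[(0.85, [0.4575, -0.1978, -0.0017]), (0.69, [0.4714, -0.2942, 0.0014]), (0.65, [0.553, -0.2018, 0.0002])]
```

View pics/w1.png

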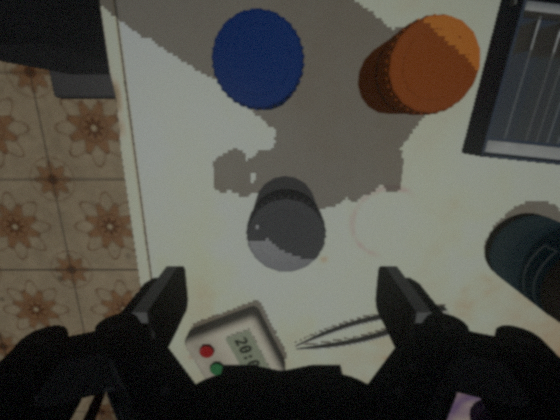

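Wrist view: the grey lid is at (286,232), centred between the fingers. The blue (258,58) and orange (430,65) decoys are clear of them. Descending to grasp.

```bash
python3 -m creep '1 0 0.01 0.2 0;1 0 0.01 0.45 0;1 0 0.01 0.58 0;1 0 0.01 0.58 0;0.3 0 0.01 0.58 0;0.3 0 0.01 0.58 0;0.3 0 0.01 0.58 0;0.3 0 0.01 0.58 0;0.3 0 0.01 0.58 0'; python3 -m creep '0.3 0 0 -0.1 0;0.3 0 0 -0.25 0;0.3 0 0 -0.25 0;0.3 0 0 -0.25 0;0.3 0 0 -0.25 0';python3 -m creep '0.3 0 0 0 0'
```

```text
clock: 3.82
eef_pos: [0.4753, -0.2977, 0.0483]
tool_rot: [0.707, 0.707, 0.0, 0.002]
ft_force: [-0.7, 0.4, 6.1]
grip_width: 0.0471
grasp_force: 62.0
clock: 4.45
eef_pos: [0.4735, -0.2964, 0.0828]
tool_rot: [0.707, 0.707, -0.0, -0.001]
ft_force: [-0.0, 0.3, -1.2]
grip_width: 0.0468
grasp_force: 61.7
clock: 4.58
eef_pos: [0.4737, -0.2966, 0.083]
tool_rot: [0.707, 0.707, -0.0, -0.001]
ft_force: [0.5, -0.5, -0.5]
grip_width: 0.0467
grasp_force: 61.7
```

Light. Set it back and go to the next one.

```bash
python3 -m creep '0.3 0 0 0.12 0;0.3 0 0 0.2 0;0.3 0 0 0.24 0;0.3 0 0 0.24 0;0.3 0 0 0.24 0;0.6 0 0 0.24 0;1 0 0 0.24 0;1 0 0 0.24 0;1 0 0 0.24 0;1 0 0 -0.05 0;1 0 0 -0.4 0;1 0 0 -0.4 0'; python3 -m creep '1 0.3 0 0 0;1 0.65 0 0 0;1 1 0 0 0;1 1 0 0 0';python3 -m creep '1 0.26 0 0 0;1 0.26 0 0 0;1 0.26 0 0 0'; python3 - <<'E'
from workcell import camera,spot_point,telemetry
print(telemetry.get_obs()["eef_pos"])
import cv2
for c in("wrist","top","scene"):
  im=camera(c);print([(d["conf"],d["at"]) for d in spot_point("canister_1",c)])
  cv2.imwrite(f"pics/{c}2.png",im[:,:,::-1])
E
```

```text
clock: 6.08
eef_pos: [0.4771, -0.2987, 0.1488]
tool_rot: [0.707, 0.707, 0.001, 0.005]
ft_force: [0.5, -0.2, -0.5]
grip_width: 0.0856
grasp_force: 0.0
clock: 6.58
eef_pos: [0.4732, -0.1436, 0.1428]
tool_rot: [0.705, 0.709, -0.0, -0.001]
ft_force: [-0.1, -0.1, -0.9]
grip_width: 0.085
grasp_force: 0.0
clock: 6.95
eef_pos: [0.4742, -0.1087, 0.1434]
tool_rot: [0.707, 0.707, -0.0, 0.0]
ft_force: [0.4, 0.1, 1.2]
grip_width: 0.0853
grasp_force: 0.0
[ 0.47418103 -0.10865955  0.14343046]
[(0.9, [0.5518, -0.2041, 0.0008]), (0.65, [0.476, -0.1113, 0.0042]), (0.62, [0.4744, 0.0409, -0.0025]), (0.56, [0.4544, -0.1988, 0.0003])]
[(0.72, [0.4741, 0.0425, 0.002]), (0.49, [0.4718, -0.2939, 0.0009]), (0.46, [0.4747, -0.1069, -0.001])]
[(0.74, [0.4717, -0.2995, 0.0]), (0.74, [0.4582, -0.202, 0.0001]), (0.71, [0.5538, -0.1962, -0.0033]), (0.7, [0.4726, 0.0404, 0.0057]), (0.58, [0.4742, -0.1061, -0.0028])]
```

View pics/wrist2.png

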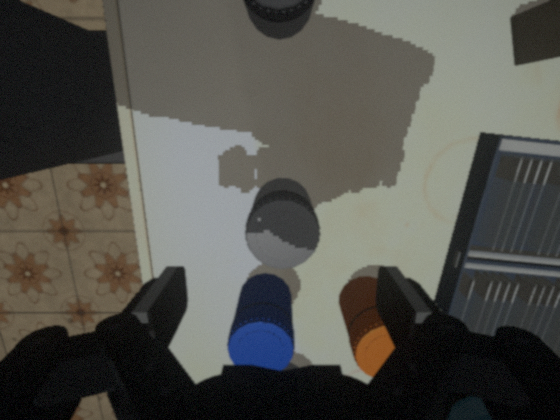

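Wrist view: the middle grey lid is at (283,232), centred. The fingers miss blue (262,320) and orange (365,325), which lie about 9 cm back in y. The first canister is still in its place.

```bash
python3 -m creep '1 0.01 0 0.2 0;1 0.01 0 0.5 0;1 0.01 0 0.64 0;1 0.01 0 0.64 0;0.3 0.01 0 0.64 0;0.3 0.01 0 0.64 0;0.3 0.01 0 0.64 0;0.3 0.01 0 0.64 0;0.3 0.01 0 0.64 0'; python3 -m creep '0.3 0 0 -0.1 0;0.3 0 0 -0.25 0;0.3 0 0 -0.25 0;0.3 0 0 -0.25 0;0.3 0 0 -0.25 0';python3 -m creep '0.3 0 0 0 0'
```

```text
clock: 8.38
eef_pos: [0.4752, -0.1068, 0.0494]
tool_rot: [0.707, 0.707, 0.001, 0.001]
ft_force: [-1.5, -0.4, 6.0]
grip_width: 0.0465
grasp_force: 62.1
clock: 9.0
eef_pos: [0.4733, -0.1061, 0.0843]
tool_rot: [0.707, 0.707, -0.001, -0.001]
ft_force: [0.4, 0.2, -5.2]
grip_width: 0.047
grasp_force: 63.2
clock: 9.12
eef_pos: [0.4736, -0.1062, 0.0845]
tool_rot: [0.707, 0.707, -0.0, -0.001]
ft_force: [0.2, -0.1, -3.9]
grip_width: 0.047
grasp_force: 63.2
```

About 4.5 N: this is the heavy one. Carry it high over the third canister to the tray.

```bash
python3 -m creep '0.3 0 0 -0.25 0;0.3 0 0 -0.6 0;0.3 0.2 0 -0.7 0;0.3 0.5 0.1 -0.7 0;0.3 0.8 0.2 -0.7 0;0.3 1 0.24 -0.7 0;0.3 1 0.24 -0.7 0'; python3 -m creep '0.3 0.3 0 0 0;0.3 0.65 0 0 0;0.3 1 0 0 0;0.3 1 0 0 0'; python3 -m creep '0.3 0.2 0 0 0;0.3 0.2 0 0 0;0.3 0.2 0 0 0;0.3 0.2 0 0 0'; python3 - <<'E'
from workcell import camera,spot_point,telemetry
import cv2
for c in("top","scene"):
  im=camera(c);print([(d["conf"],d["at"]) for d in spot_point("tray",c)])
  cv2.imwrite(f"pics/{c}3.png",im[:,:,::-1])
o=telemetry.get_obs();print(o["eef_pos"],o["ft_force"],o["clock"])
E
```

```text
clock: 10.0
eef_pos: [0.5103, 0.0458, 0.1896]
tool_rot: [0.706, 0.708, -0.0, -0.0]
ft_force: [0.5, 0.4, -6.0]
grip_width: 0.0469
grasp_force: 64.8
clock: 10.5
eef_pos: [0.51, 0.1964, 0.1897]
tool_rot: [0.706, 0.709, 0.0, -0.0]
ft_force: [1.0, -0.6, -5.4]
grip_width: 0.0467
grasp_force: 64.9
clock: 11.0
eef_pos: [0.5103, 0.2223, 0.1901]
tool_rot: [0.708, 0.706, -0.0, 0.0]
ft_force: [0.2, -0.1, -4.8]
grip_width: 0.0468
grasp_force: 64.9
[(0.96, [0.5116, 0.2231, -0.0032])]
[(0.82, [0.5098, 0.2282, -0.0006])]
[0.51039741 0.22299806 0.19037907] [-0.24185946 -0.14981891 -5.45852184] 11.2
```

View pics/scene3.png

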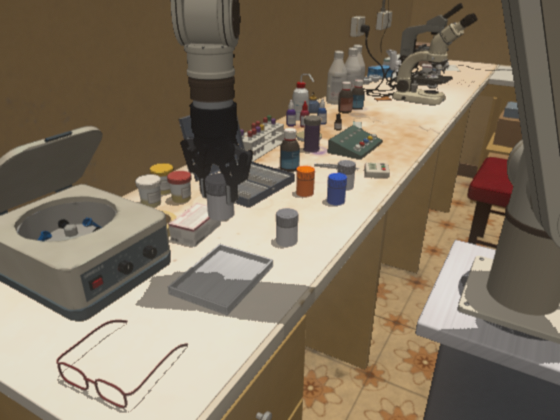

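The canister hangs upright at (220,200) above the tray. The third canister stands at (287,227) and the first at (346,175). Lowering.

```bash
python3 -m creep '0.3 0 0 0.3 0;0.3 0 0 0.6 0;0.3 0 0 0.8 0;0.3 0 0 0.86 0;0.3 0 0 0.88 0;0.3 0 0 0.9 0;0.3 0 0 0.91 0;0.3 0 0 0.91 0;0.3 0 0 0.91 0'
```

```text
clock: 12.32
eef_pos: [0.5105, 0.2238, 0.0543]
tool_rot: [0.707, 0.707, 0.0, 0.0]
ft_force: [-0.2, -0.9, -5.4]
grip_width: 0.0472
grasp_force: 65.4
```

Not yet in contact, so I ease down about 2 mm.

```bash
python3 -m creep '0.3 0 0 0.007 0;0.3 0 0 0.014 0;0.3 0 0 0.014 0;0.3 0 0 0.014 0'
```

```text
clock: 12.82
eef_pos: [0.5106, 0.224, 0.0536]
tool_rot: [0.707, 0.707, 0.001, 0.0]
ft_force: [-4.4, 0.1, 6.6]
grip_width: 0.0468
grasp_force: 66.8
```

Contact (force went from -5.4 to +6.6 N). Release, rise, look.

```bash
python3 -m creep '0.5 0 0 0 0;0.7 0 0 0 0;1 0 0 0 0;1 0 0 0 0;1 0 0 0 0;1 0 0 -0.2 0;1 0 0 -0.5 0;1 0 0 -0.9 0;1 0 0 -1 0;1 0 0 -1 0'; python3 - <<'E'
from workcell import camera,spot_point
import cv2
for c in("top","scene"):
  im=camera(c);print([(d["conf"],d["at"]) for d in spot_point("canister_1",c)])
  cv2.imwrite(f"pics/{c}4.png",im[:,:,::-1])
E
```

```text
clock: 14.08
eef_pos: [0.511, 0.2239, 0.2028]
tool_rot: [0.707, 0.707, 0.001, 0.001]
ft_force: [-0.2, -0.5, -0.5]
grip_width: 0.0855
grasp_force: 0.0
[(0.85, [0.5514, -0.198, 0.0012]), (0.73, [0.4748, -0.2968, -0.0037]), (0.72, [0.4604, -0.1985, 0.0008]), (0.67, [0.4757, 0.0421, 0.0039]), (0.64, [0.5104, 0.2214, 0.0019])]
[(0.92, [0.4753, 0.04, 0.0027]), (0.73, [0.4582, -0.1967, 0.0007]), (0.68, [0.5518, -0.1995, 0.0006]), (0.64, [0.4739, -0.2982, -0.0021])]
```

View pics/scene4.png

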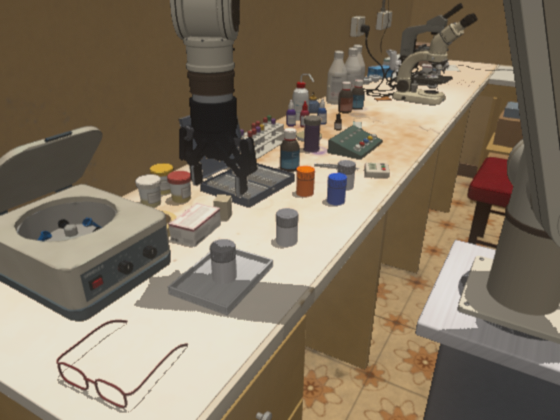

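The heavy canister stands upright in the tray at (223,262). The light ones stand at (287,227) and (346,175), the decoys have not moved, and the gripper is clear.

```bash
python3 -c "from workcell import ticket;print(ticket.job_done())"
```

```text
the job is handed in; nothing more can be done
None
```

The heavy canister (about 5 N when lifted, against about 1 N for the first one) now stands upright in the tray; the two light ones stand where they were (I did not lift the third, since the heavy one was already found), and the job was handed in just after 14 s on the robot's clock.

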